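# Kit the plating tray for one sample

### The arm

A 6-joint arm with a two-finger parallel gripper is mounted at the origin on the work surface. World frame = base frame: x ahead of the robot, y to its left, z up, the work surface at z = 0. Lengths are in m, angles in rad, forces in N, time in s.
With the tool pointing down it reaches from about 0.3 to 0.825 m from the base axis. Payload 5.4 kg.
Tool frame: the origin (TCP) lies at the very end of the fingers, on their centre line; the grasp point (between the pads) lies 19 mm behind it; z points along the fingers, y is the line along which they close (so a half turn about z gives the same grasp; the last joint's range is limited). The gripper opens to 92 mm and grips with 3 to 60 N. Pads are 20 mm wide; open, the fingers measure 128 mm over their backs; the gripper's body (75 mm by 189 mm) begins 69 mm behind the grasp point.
Start: joints at [-1.312, 0.158, 1.597, -0, 1.386, -0.21], TCP at [0.26, -0.513, 0.215] pointing down, gripper open.
Joint ranges: [-2.91, 2.91], [-0.94, 2.29], [0.18, 2.7], [-1.29, 4.43], [0.17, 2.64], [-3, 3]. Speed limits (rad/s): [2.57, 2.57, 3.14, 3.14, 3.14, 3.14].

### API

Orientations are given as a unit quaternion [w, x, y, z].
In Python, from plant import telemetry, cams, job gives the robot as it stands.
- The arm moves only by the shell command python3 -m crank 'ROWS' [FORCE]. ROWS is text: rows parted by semicolons, each of 7 numbers parted by spaces: the shift along the world's x, y, z in mm, then the turn, a rotation vector about the world's x, y, z in rad, then the finger opening in mm, from 0 to 91.9. A call has exactly 8 rows; each row shifts and turns the commanded pose from where the row before left it; what a row does not reach is not made up. A row lasts 1/10 s, in which the tool goes at most 50 mm and 8.59 degrees, less where a joint would pass 70% of its speed; a pose out of reach is approached as far as the arm can. A call with a gripper value outside its range is refused whole. The fingers move at their own pace and stop on an object; FORCE is the grip in N (left out, the last holds). Time passes only in rows, so rows that do not move let the fingers close, or fill a call up. It gives the time, the measured TCP pose, the force, the opening and the grip force at its end, in the units of the state.
- telemetry.sense(): the state, without advancing time (a new reading comes with each control period).
- cams.camera(name): name is "side" or "top"; returns a dict with "pixels" (480x640x3 uint8, red, green, blue), "mtx" (3x3 intrinsics, pixels), "R" (3x3) and "t" (3): a world point X has camera coordinates R X + t. Camera axes: x right, y down, z forward; pixel columns grow to the right and rows downward; lengths in m; the calibration is good to about 2 mm. A picture is of the moment at which its call begins. There is no depth.
- job.finish_job(): hands the job in; it is judged then, once.
Trained networks look in a picture, given as the dict that the camera call returned (one of the last four; its "shot" number tells which), for a name from the list of things; names that differ only in an ending like _2 or _b are one class to them, and where a whole thing is asked for, a point or a joint stands for the part that bears it (a point fixed in the world has none). Each returns a list of dicts, best first, with "p" (0 to 1); they miss things now and then, are a little off and sometimes report something else, mostly with a low value. They report only what shows in the picture. A call takes as long as a camera call. They do not tell look-alikes from the thing itself.
- cams.regions_of(picture, thing): "pixels" (480x640 bool, what is visible of it) and "position" ([column, row] in pixels, amid what is visible of it).
The state is a dict: "clock": time; "joint_positions": joint angles; "joint_velocities": joint speeds; "joint_torque": joint torques, N m; "tool_pos": TCP position; "orientation": TCP orientation; "force": force on the tool from outside, world axes, zero at the start; "ft_torque": the same for the moment, N m; "grip_width": finger opening in m; "grasp_force": force on a finger pad.
Only numpy, scipy, OpenCV 4.12 (cv2) and the standard library are available. Lean on these libraries where they do the work, as an engineer would, in place of code of your own. Each camera call takes 0.05 s, during which the arm holds its last target. There are 200 camera calls.

### The job

Set up the tray for plating out one sample by its layout card: put the clean yellow plate on the yellow ring, the red plate on the red ring, the black-capped sample vial on the black ring and the blue slide box in the blue outline, lined up with it, each centred on its own mark. Set them down gently, upright, without dropping them. Leave the yellow plate with mould growing on it and the empty orange-capped vial standing where they are.

Things in the scene. Friction and masses are not known exactly. Their poses are not given: they have to be found in the camera images.
- yellow_plate: 60 mm culture plate with clear lid on, a low round disc filled with plain, spotless yellow agar; 60 mm across the lid, 15 mm high (the lid spans 4 to 15 mm above the underside; the base below is 55 mm across), about 28 g, loose. Origin: centre of the underside, z up, on the bench (z = 0) at the start
- red_plate: 60 mm culture plate with clear lid on, a low round disc filled with dark red agar; 60 mm across the lid, 15 mm high (the lid spans 4 to 15 mm above the underside; the base below is 55 mm across), about 28 g, loose. Origin: centre of the underside, z up, on the bench (z = 0) at the start
- mouldy_plate: 60 mm culture plate with clear lid on, a low round disc filled with yellow agar with dark green and brown round mould colonies: a look-alike, not part of the kit; 60 mm across the lid, 15 mm high (the lid spans 4 to 15 mm above the underside; the base below is 55 mm across), about 28 g, loose. Origin: centre of the underside, z up, on the bench (z = 0) at the start
- sample_vial: upright screw-cap glass vial, 28 mm across (straight-sided up to 40 mm), 60 mm tall with its cap, cap 25 mm across, about 38 g, loose, with a black cap and a brown sample inside. Origin: centre of the underside, z up, on the bench (z = 0) at the start
- empty_vial: upright screw-cap glass vial, 28 mm across (straight-sided up to 40 mm), 60 mm tall with its cap, cap 25 mm across, about 38 g, loose, with an orange cap and nothing inside: a look-alike, not part of the kit. Origin: centre of the underside, z up, on the bench (z = 0) at the start
- slide_box: blue hinged box for microscope slides with a white label on top, lying flat and loose on the bench: 30 mm wide (its x), 83 mm long (its y), 18 mm high (z up), about 40 g. Origin: centre of the underside. Either end may point either way
- mark_yellow: yellow ring with a small cross at its centre, 78 mm across outside, 68 inside, flat print on the white layout card on the tray's floor. Origin: the mark's centre on the tray floor, 5 mm above the bench, z up; what stands on it has its underside at this height. x and y run along the tray's sides. The tray is fixed, steel, 248 mm square
- mark_red: dark red ring with a small cross at its centre, 78 mm across outside, 68 inside, flat print on the white layout card on the tray's floor. Origin: the mark's centre on the tray floor, 5 mm above the bench, z up; what stands on it has its underside at this height. x and y run along the tray's sides. The tray's rim is 4 mm thick, its top 15 mm above the bench
- mark_black: black ring with a small cross, 44 mm across outside, 34 inside, flat print on the white layout card on the tray's floor. Origin: the mark's centre on the tray floor, 5 mm above the bench, z up; what stands on it has its underside at this height. x and y run along the tray's sides. The four marks, in any order, lie on the corners of a 105 mm square about the tray's centre
- mark_blue: blue oblong outline, 44 mm along x by 96 along y outside (36 by 88 inside), flat print on the white layout card on the tray's floor. Origin: the mark's centre on the tray floor, 5 mm above the bench, z up; what stands on it has its underside at this height. x and y run along the tray's sides. The slide box's long side goes along y, either way round
Not all that is in view belongs to the job. Leave any pink, purple or turquoise look-alike of the yellow_plate alone.

How it is judged:
By the outcome, as a careful person would: the job done as asked, in the order asked, and still so for the second after the job is handed in, with the robot touching nothing.
It also fails if it takes over 99 s, if anything falls off the work surface, if the arm or the gripper's body presses on something with over 40 N, if the wrist force passes 120 N, or if a joint passes its speed limit or range.

## Working session

There is one attempt and no reset: what is moved stays moved. The work goes in short steps, Python scripts to look and compute and a shell command to move; the robot and the scene stay as the last step left them, time stands still between calls to the robot, and variables do not carry over. Pictures are saved under pics/ and viewed, at most 14 in all, crops included, and the job is handed in when it is done.

```bash
mkdir -p pics; python3 - <<'E'
from plant import telemetry,cams
import cv2,numpy as np
s=telemetry.sense();print({k:np.round(v,3) for k,v in s.items()})
for n in("top","side"):
    p=cams.camera(n);cv2.imwrite(f"pics/{n}0.png",p["pixels"][:,:,::-1]);print(n,p["mtx"].tolist(),np.round(p["R"],4).tolist(),np.round(p["t"],4).tolist())
    for o in["yellow_plate","red_plate","mouldy_plate","sample_vial","empty_vial","slide_box","mark_yellow","mark_red","mark_black","mark_blue"]:
        print(o,[(np.round(d["position"],1).tolist(),round(d["p"],2),int(d["pixels"].sum())) for d in cams.regions_of(p,o)])
E
```

```text
{'clock': np.float64(0.0), 'joint_positions': array([-1.312,  0.159,  1.598, -0.   ,  1.386, -0.21 ]), 'joint_velocities': array([-0.001,  0.   , -0.   , -0.   ,  0.   ,  0.   ]), 'joint_torque': array([-1.0000e-03, -3.8557e+01, -3.2211e+01,  7.0000e-02,  3.8000e-02,
       -0.0000e+00]), 'tool_pos': array([ 0.26 , -0.512,  0.214]), 'orientation': array([-0.001,  0.973,  0.232, -0.   ]), 'force': array([ 0.368, -0.291, -0.002]), 'ft_torque': array([ 0.038, -0.017, -0.02 ]), 'grasp_force': np.float64(0.0), 'grip_width': np.float64(0.092)}
top [[583.8758959520725, 0.0, 325.3869229971776], [0.0, 583.8758959520725, 232.54881122025242], [0.0, 0.0, 1.0]] [[-0.0023, -1.0, 0.0047], [-0.9954, 0.0019, -0.0963], [0.0963, -0.0049, -0.9953]] [-0.0087, 0.5263, 1.1814]
yellow_plate [([429.7, 250.1], 0.98, 647), ([509.6, 195.5], 0.88, 634), ([427.9, 155.2], 0.83, 612), ([460.7, 203.2], 0.56, 619)]
red_plate [([505.8, 248.1], 0.78, 668)]
mouldy_plate [([134.4, 254.6], 0.79, 639)]
sample_vial [([177.5, 198.2], 0.6, 249)]
empty_vial [([457.7, 308.8], 0.53, 225)]
slide_box [([190.0, 301.8], 0.92, 673)]

[... 330 characters left out ...]
.17264157617353], [0.0, 0.0, 1.0]] [[-0.9984, -0.0562, 0.0042], [-0.0365, 0.5885, -0.8077], [0.0429, -0.8066, -0.5896]] [0.5373, 0.0508, 1.0509]
yellow_plate [([302.5, 179.8], 0.72, 223), ([340.6, 190.3], 0.61, 274), ([269.0, 189.6], 0.6, 270), ([305.1, 158.4], 0.56, 182)]
red_plate [([294.8, 224.6], 0.74, 442), ([340.7, 166.1], 0.59, 203), ([294.3, 256.0], 0.56, 521)]
mouldy_plate [([337.1, 383.9], 0.57, 1001)]
sample_vial [([275.1, 331.8], 0.9, 506)]
empty_vial [([382.5, 176.7], 0.46, 187), ([339.7, 227.6], 0.3, 457)]
slide_box [([393.1, 333.4], 0.94, 802)]
mark_yellow []
mark_red [([337.5, 231.0], 0.87, 433)]
mark_black [([338.0, 252.8], 0.51, 159)]
mark_blue [([293.6, 255.0], 0.82, 521)]
```

View pics/top0.png

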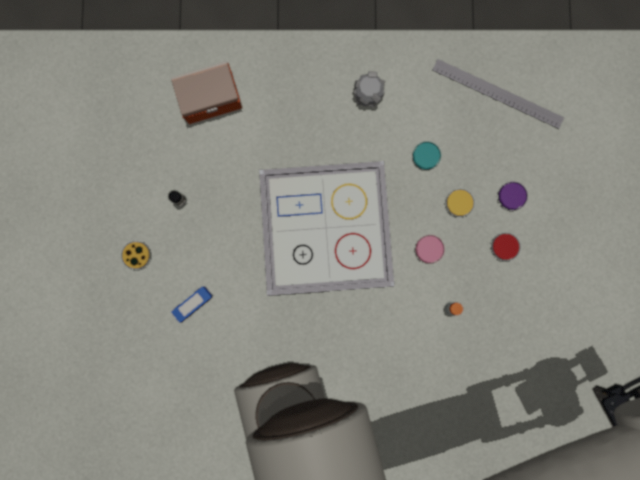

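View pics/side0.png

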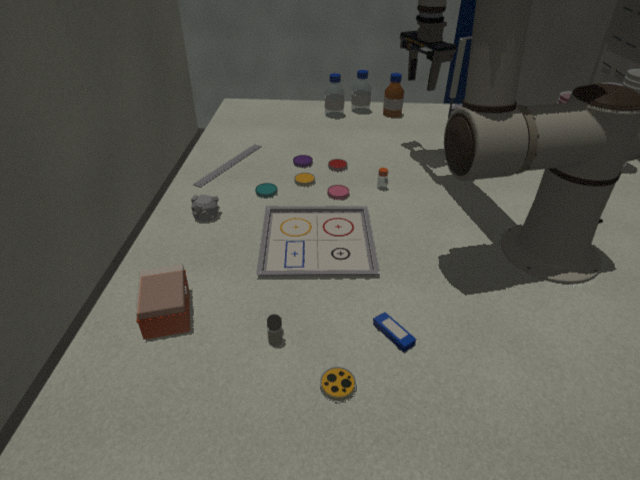

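Top view: clean yellow plate candidates are (460,203) plain yellow and (135,255) yellow with dark spots. Pink (430,250), purple (513,195) and turquoise (427,155) are look-alikes. Black vial is at (177,198), orange vial at (456,309), red plate at (506,247) and box at (191,303). In the tray the marks are blue (299,205), yellow (349,201), red (353,251) and black (303,254). The side view agrees. The plain (460,203) plate and the black-capped vial fit, and I confirm them by crop while measuring.

```bash
cat > h.py <<'E'
from plant import telemetry,cams
import cv2,numpy as np
def world(p,uv,z):
    R,t=p["R"],p["t"];d=R.T@np.linalg.solve(p["mtx"],[uv[0],uv[1],1.]);c=-R.T@t
    return (c+d*(z-c[2])/d[2])[:2]*1000
def proj(p,X):
    q=p["mtx"]@(p["R"]@(np.array(X)/1000)+p["t"]);return q[:2]/q[2]
def near(p,names,uv,tol=12):
    b=[d for n in names for d in cams.regions_of(p,n) if np.hypot(*(np.array(d["position"])-uv))<tol]
    return max(b,key=lambda d:d["p"]) if b else None
def cen(m):
    y,x=np.nonzero(m);return np.array([x.mean(),y.mean()])
PL=["yellow_plate","red_plate","mouldy_plate"]
def st():
    s=telemetry.sense();print(round(s["clock"],2),np.round(s["tool_pos"]*1000,1),np.round(s["orientation"],3),"w",round(s["grip_width"]*1000,1),"F",round(s["grasp_force"],1),np.round(s["force"],1))
E
python3 - <<'E'
from h import *
T=cams.camera("top");S=cams.camera("side")
a=cv2.resize(T["pixels"][165:285,400:540],None,fx=4,fy=4,interpolation=cv2.INTER_CUBIC)[:480,:400]
b=cv2.resize(T["pixels"][180:280,110:210],None,fx=4,fy=4,interpolation=cv2.INTER_CUBIC)
b=cv2.copyMakeBorder(b,0,80,0,0,cv2.BORDER_CONSTANT)
cv2.imwrite("pics/crop.png",np.hstack([a,b])[:,:,::-1])
for n,ut,us,z in[("yellow",(460,203),(304,179),.008),("red",(506,247),(338,165),.008)]:
    for p,u in((T,ut),(S,us)):
        d=near(p,PL,u)
        if d: print(n,d["p"],cen(d["pixels"]).round(1),world(p,cen(d["pixels"]),z).round(1))
for p,u in((T,(177,198)),(S,(275,330))):
    d=near(p,["sample_vial","empty_vial"],u,15);print("vial",cen(d["pixels"]),world(p,cen(d["pixels"]),.03).round(1))
for p,u in((T,(191,303)),(S,(393,333))):
    d=near(p,["slide_box"],u,15);c=cen(d["pixels"]);m=cv2.minAreaRect(np.argwhere(d["pixels"])[:,::-1].astype(np.float32))
    bx=np.array([world(p,q,.012) for q in cv2.boxPoints(m)]);print("box",world(p,c,.01).round(1),bx.round(1).tolist())
    v=max(bx[1]-bx[0],bx[2]-bx[1],key=np.linalg.norm);print("long deg",np.degrees(np.arctan2(v[1],v[0])))
# marks by model fit: square template
est={}
for n,(ut,us) in{"mark_yellow":((349,201),(295,227)),"mark_red":((353,251),(338,227)),"mark_black":((303,254),(340,254)),"mark_blue":((299,205),(294,254))}.items():
    for k,p,u in(("T",T,ut),("S",S,us)):
        # saturated/dark ring pixels near
        im=p["pixels"].astype(int);yy,xx=np.mgrid[:480,:640]
        ink=((im.max(2)-im.min(2)>50)|(im.max(2)<90))
        w=np.hypot(xx-u[0],yy-u[1])<(26 if n!="mark_black" else 14)
        m=ink&w; c=cv2.minAreaRect(np.argwhere(m)[:,::-1].astype(np.float32))[0] if m.sum()>5 else (np.nan,)*2
        print(n,k,int(m.sum()),np.round(c,1),world(p,c,.005).round(1),"centroid",world(p,cen(m),.005).round(1))
E
```

```text
yellow 0.86 [459.6 202.4] [ 591.3 -293.2]
yellow 0.77 [304.7 179.6] [ 590.5 -285.7]
red 0.61 [505.5 246.3] [ 498.3 -387.3]
red 0.54 [337.3 164.5] [ 499.1 -383.2]
vial [177.35321101 197.86697248] [598.5 296.3]
vial [274.42633929 330.97991071] [598.7 300.3]
box [380.5 266.3] [[364.7, 310.2], [421.2, 241.7], [396.8, 221.3], [340.5, 289.8]]
long deg -50.46087518573322
box [379.4 272.5] [[422.3, 255.1], [397.4, 218.5], [339.8, 290.8], [364.8, 322.8]]
long deg 128.52596648314284
mark_yellow T 171 [348.5 201. ] [595.1 -58.9] centroid [595.6 -60.3]
mark_yellow S 297 [291. 225.] [607.1 -63.8] centroid [ 600.1 -100.5]
mark_red T 81 [352.5 251. ] [489.3 -66.6] centroid [487.6 -66.2]
mark_red S 205 [337.5 230. ] [491.6 -49.8] centroid [493.4 -99.8]
mark_black T 9 [296.3 254.8] [481.5  51.2] centroid [482.8  52.2]
mark_black S 77 [340.  253.5] [484.  41.] centroid [484.   41.1]
mark_blue T 0 [nan nan] [nan nan] centroid [nan nan]
mark_blue S 180 [294.8 254.9] [586.5  52.5] centroid [583.3  94. ]h.py:12: RuntimeWarning: Mean of empty slice.
  y,x=np.nonzero(m);return np.array([x.mean(),y.mean()])
  ret = ret.dtype.type(ret / rcount)
```

View pics/crop.png

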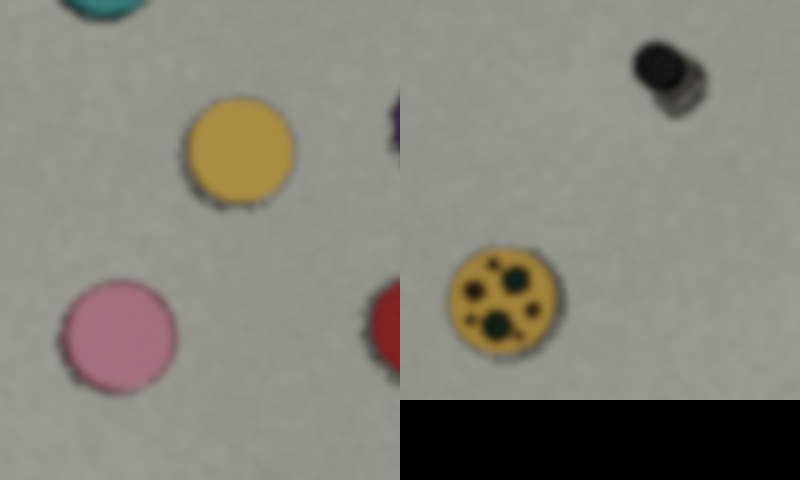

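The crop confirms the plain yellow plate at (460,203), the mouldy one with spots at (135,255), and the black-capped vial at (177,198). Next I refine by fitting models.

```bash
cat >> h.py <<'E'
from scipy.optimize import minimize,least_squares
A=np.linspace(0,2*np.pi,72,endpoint=False)
def ring(r,z,n=72): return np.c_[r*np.cos(A),r*np.sin(A),0*A+z]
PLATE=np.vstack([ring(27.5,0),ring(30,4),ring(30,15)])
VIAL=np.vstack([ring(14,0),ring(14,40),ring(12.5,60)])
BOX=np.array([[x,y,z] for x in(-15,15) for y in(-41.5,41.5) for z in(0,18)],float)
def pts(M,x,y,a=0,z=0):
    c,s=np.cos(a),np.sin(a);return M@np.array([[c,s,0],[-s,c,0],[0,0,1]])+[x,y,z]
def hullmom(p,P):
    h=cv2.convexHull(np.array([proj(p,q) for q in P],np.float32));m=cv2.moments(h)
    return np.array([m["m10"],m["m01"]])/m["m00"]
def fit(p,M,mask,x0,a=0,z=0):
    c=cen(mask);return least_squares(lambda v:hullmom(p,pts(M,v[0],v[1],a,z))-c,x0,diff_step=1e-3).x
LAY=dict(mark_yellow=(52.5,-52.5),mark_red=(-52.5,-52.5),mark_black=(-52.5,52.5),mark_blue=(52.5,52.5))
def tray(p,x0,used=LAY):
    im=cv2.GaussianBlur(p["pixels"],(0,0),.8).astype(np.float32)
    ink=np.abs(im-cv2.medianBlur(p["pixels"],15).astype(np.float32)).sum(2)
    M=[]
    for n in used:
        o=np.array([*LAY[n],0])
        if n=="mark_blue":
            l=np.linspace(-1,1,40);M.append(np.vstack([np.c_[20*s+0*l,46*l,0*l] for s in(-1,1)]+[np.c_[20*l,46*s+0*l,0*l] for s in(-1,1)])+o)
        else: M.append(ring(19.5 if n=="mark_black" else 36.5,0)+o)
    M=np.vstack(M)
    def f(v):
        q=np.array([proj(p,X) for X in pts(M,v[0],v[1],v[2]/50,5)],np.float32)
        return -cv2.remap(ink,q[:,:1],q[:,1:],cv2.INTER_LINEAR).mean()
    best=min((minimize(f,[x0[0]+i,x0[1]+j,k],method="Nelder-Mead",options=dict(initial_simplex=np.array([x0[0]+i,x0[1]+j,k])+np.array([[0,0,0],[3,0,0],[0,3,0],[0,0,2]]),xatol=.05,fatol=.01)) for i in(-4,3) for j in(-4,3) for k in(0,2)),key=lambda r:r.fun)
    return best.x[0],best.x[1],best.x[2]/50,best.fun
E
python3 - <<'E'
from h import *
T=cams.camera("top");S=cams.camera("side")
for n,p in(("T",T),("S",S)):
    t=tray(p,(538,-4));print(n,"tray",np.round(t,3))
    print({k:pts(np.array([[*v,5.]]),*t[:3])[0,:2].round(1).tolist() for k,v in LAY.items()})
for n,N,M,ut,us in[("yellow",PL,PLATE,(460,203),(304,179)),("red",PL,PLATE,(506,247),(338,165)),("vial",["sample_vial","empty_vial"],VIAL,(177,198),(275,330)),("box",["slide_box"],BOX,(191,303),(393,333))]:
    for k,p,u in(("T",T,ut),("S",S,us)):
        d=near(p,N,u,15)
        if d: 
            x=fit(p,M,d["pixels"],(550,0),np.radians(39.5));h=cv2.convexHull(np.array([proj(p,q) for q in pts(M,*x,np.radians(39.5))],np.float32))
            print(n,k,x.round(1),"area",d["pixels"].sum(),cv2.contourArea(h))
E
```

```text
T tray [ 5.38940e+02 -1.05780e+01  6.80000e-02 -1.11975e+02]
{'mark_yellow': [594.9, -59.4], 'mark_red': [490.1, -66.5], 'mark_black': [483.0, 38.2], 'mark_blue': [587.7, 45.4]}
S tray [ 5.39569e+02 -9.41400e+00  6.80000e-02 -1.01002e+02]
{'mark_yellow': [595.5, -58.2], 'mark_red': [490.7, -65.4], 'mark_black': [483.6, 39.4], 'mark_blue': [588.4, 46.5]}
yellow T [590.7   0. ] area 659 653.6878128931858
yellow S [573.6   0. ] area 250 413.7196475244127
red T [498.4   0. ] area 641 656.9710634527728
red S [497.6   0. ] area 228 416.96511179371737
vial T [599.2   0. ] area 204 188.90534588787705
vial S [598.5 299. ] area 449 477.79317458113655
box S [351.8   0. ] area 833 498.79567235009745
```

```bash
sed -i 's/x0,diff_step=1e-3).x/world(p,c,.01+z\/1000),diff_step=1e-2).x/' h.py
python3 - <<'E'
from h import *
T=cams.camera("top");S=cams.camera("side")
for n,N,M,ut,us in[("yellow",PL,PLATE,(460,203),(304,179)),("red",PL,PLATE,(506,247),(338,165)),("vial",["sample_vial","empty_vial"],VIAL,(177,198),(275,330)),("box",["slide_box"],BOX,(191,303),(393,333))]:
    for k,p,u in(("T",T,ut),("S",S,us)):
        d=near(p,N,u,15)
        if d: 
            x=fit(p,M,d["pixels"],(550,0),np.radians(39.5));h=cv2.convexHull(np.array([proj(p,q) for q in pts(M,*x,np.radians(39.5))],np.float32))
            print(n,k,x.round(1),"area",d["pixels"].sum(),cv2.contourArea(h))
s=telemetry.sense()
from scipy.spatial.transform import Rotation as Ro
print(Ro.from_quat(np.r_[s["orientation"][1:],s["orientation"][0]]).as_matrix().round(3))
E
```

```text
yellow T [ 591.  -292.6] area 646 670.5474930796772
yellow S [ 591.4 -286.4] area 236 252.9973956020549
red T [ 498.  -386.9] area 674 691.0779705396853
red S [ 498.3 -381.4] area 207 221.2744852397591
vial T [598.7 296.9] area 234 241.78549425664824
vial S [598.5 299.6] area 457 478.30264173075557
box T [380.7 266.8] area 657 653.7659316761419
box S [381.2 269.4] area 839 854.306425718125
[[ 0.892  0.452 -0.   ]
 [ 0.452 -0.892  0.   ]
 [-0.    -0.    -1.   ]]
```

Agreed values: tray yaw is 3.9° in both cameras, yellow plate ≈ (591,-291), red ≈ (498,-386), vial ≈ (598.5,298), box ≈ (381,268). I turn the tool by -0.40 rad so its closing line lies along the tray's y.

```bash
python3 -m crank '30 20 -5 0 0 -0.05 85;30 20 -5 0 0 -0.05 85;30 20 -5 0 0 -0.05 85;30 20 -5 0 0 -0.05 85;30 20 -5 0 0 -0.05 85;30 20 -5 0 0 -0.05 85;30 20 -5 0 0 -0.05 85;30 20 -5 0 0 -0.05 85' 15
python3 -m crank '23 15 -15 0 0 0 85;23 15 -15 0 0 0 85;23 15 -15 0 0 0 85;22 16 -15 0 0 0 85;0 0 -15 0 0 0 85;0 0 0 0 0 0 85;0 0 0 0 0 0 85;0 0 0 0 0 0 85'
```

```text
clock: 4.9
tool_pos: [0.5009, -0.352, 0.1745]
orientation: [0.0, 0.999, 0.033, 0.0]
force: [-0.5, -0.4, -0.4]
grip_width: 0.0852
grasp_force: 0.0
clock: 5.7
tool_pos: [0.5906, -0.2932, 0.1008]
orientation: [0.001, 0.999, 0.034, 0.001]
force: [0.1, 0.5, 0.3]
grip_width: 0.0848
grasp_force: 0.0
```

```bash
python3 -m crank '0 0 -25 0 0 0 85;0 0 -25 0 0 0 85;0 0 -20 0 0 0 85;0 0 -14 0 0 0 85;0 0 -8 0 0 0 85;0 0 -4 0 0 0 85;0 0 0 0 0 0 85;0 0 0 0 0 0 72' 12
python3 -m crank '0 0 0 0 0 0 66;0 0 0 0 0 0 62;0 0 0 0 0 0 55;0 0 0 0 0 0 55;0 0 0 0 0 0 55;0 0 0 0 0 0 55;0 0 0 0 0 0 55;0 0 0 0 0 0 55'
python3 - <<'E'
from h import *
st();p=cams.camera("top");cv2.imwrite("pics/g1.png",cv2.resize(p["pixels"][130:330,240:560],None,fx=2.5,fy=2.5)[:,:,::-1])
E
```

```text
clock: 6.5
tool_pos: [0.5915, -0.2925, 0.0047]
orientation: [0.001, 0.999, 0.034, 0.001]
force: [-0.4, 0.3, 0.3]
grip_width: 0.0788
grasp_force: 0.0
clock: 7.3
tool_pos: [0.5911, -0.2921, 0.0041]
orientation: [0.0, 0.999, 0.034, 0.0]
force: [-0.6, 0.7, 5.0]
grip_width: 0.0596
grasp_force: 12.0
7.3 [ 591.1 -292.1    4.1] [0.    0.999 0.034 0.   ] w 59.6 F 12.0 [-0.6  0.7  5. ]
```

View pics/g1.png

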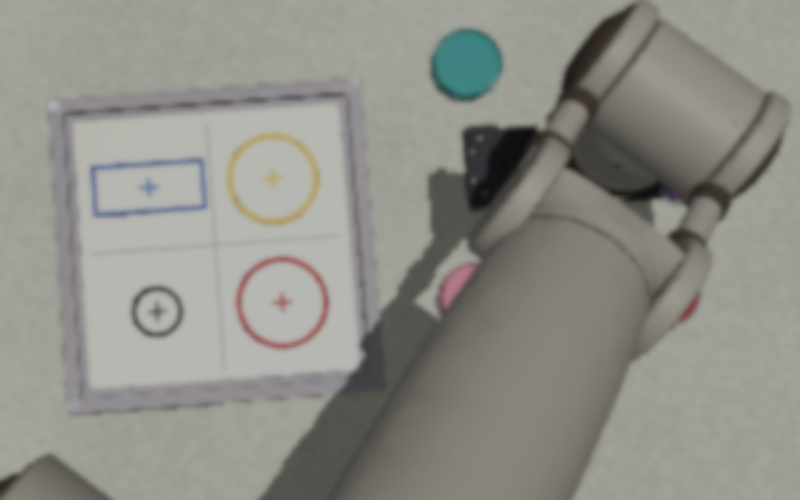

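The view shows the gripper over the yellow plate at its place, width 59.6 mm, grip 12 N: held. The tray is clear.

```bash
python3 -m crank '0 0 5 0 0 0 55;0 0 15 0 0 0 55;0 0 20 0 0 0 55;0 20 10 0 0 0 55;0 30 0 0 0 0 55;1 30 0 0 0 0 55;1 30 0 0 0 0 55;1 30 0 0 0 0 55'
python3 -m crank '1 30 0 0 0 0 55;0 30 0 0 0 0 55;0 20 0 0 0 0 55;0 13 0 0 0 0 55;0 0 -10 0 0 0 55;0 0 -15 0 0 0 55;0 0 0 0 0 0 55;0 0 0 0 0 0 55'
python3 - <<'E'
from h import *
st();p=cams.camera("side");cv2.imwrite("pics/s1.png",cv2.resize(p["pixels"][140:300,220:420],None,fx=4,fy=3.75,interpolation=cv2.INTER_CUBIC)[:,:,::-1])
d=near(p,PL,proj(p,(595,-59,25)),25)
if d: print(fit(p,PLATE,d["pixels"],0,0,25).round(1))
E
```

```text
clock: 8.15
tool_pos: [0.5938, -0.1509, 0.0545]
orientation: [0.0, 0.999, 0.034, 0.0]
force: [0.7, 0.7, -0.0]
grip_width: 0.0595
grasp_force: 12.0
clock: 8.95
tool_pos: [0.5939, -0.0598, 0.0274]
orientation: [-0.0, 0.999, 0.034, -0.001]
force: [0.1, -0.7, 0.8]
grip_width: 0.0596
grasp_force: 12.0
8.95 [593.9 -59.8  27.4] [-0.     0.999  0.034 -0.001] w 59.6 F 12.0 [ 0.1 -0.7  0.8]
[592.5 -56.3]
```

View pics/s1.png

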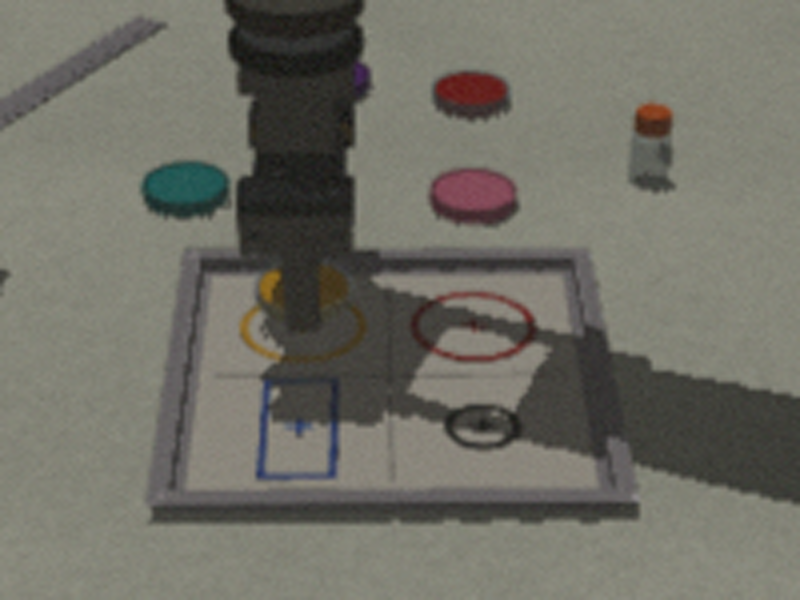

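The plate is held level above the yellow ring. I lower it and release.

```bash
python3 -m crank '1 0.5 -6 0 0 0 55;0 0 -6 0 0 0 55;0 0 -3 0 0 0 55;0 0 -2 0 0 0 55;0 0 -1 0 0 0 55;0 0 -1 0 0 0 55;0 0 -0.5 0 0 0 55;0 0 0 0 0 0 55'
python3 -m crank '0 0 -0.5 0 0 0 55;0 0 0 0 0 0 55;0 0 0 0 0 0 61;0 0 0 0 0 0 64;0 0 0 0 0 0 70;0 0 0 0 0 0 76;0 0 0 0 0 0 76;0 0 0 0 0 0 76'
python3 -m crank '0 0 10 0 0 0 76;0 0 25 0 0 0 76;0 0 30 0 0 0 76;-5 -20 20 0 0 0 76;-15 -45 0 0 0 0 80;-15 -45 0 0 0 0 85;-15 -45 0 0 0 0 85;-15 -45 0 0 0 0 85'
python3 - <<'E'
from h import *
st();p=cams.camera("top");print(tray(p,(539,-10),["mark_red","mark_black","mark_blue"]))
d=near(p,PL,proj(p,(595,-59,15)),15)
if d: print(fit(p,PLATE,d["pixels"],0,0,5).round(1))
p=cams.camera("side")
d=near(p,PL,proj(p,(595,-59,15)),15)
if d: print(fit(p,PLATE,d["pixels"],0,0,5).round(1))
E
```

```text
clock: 9.95
tool_pos: [0.5959, -0.0585, 0.0092]
orientation: [0.0, 0.999, 0.034, 0.0]
force: [0.4, 0.3, -0.1]
grip_width: 0.0595
grasp_force: 12.0
clock: 10.75
tool_pos: [0.5958, -0.0584, 0.0086]
orientation: [-0.0, 0.999, 0.034, -0.0]
force: [-0.3, -0.2, 0.1]
grip_width: 0.0761
grasp_force: 0.0
clock: 11.55
tool_pos: [0.5303, -0.2602, 0.0947]
orientation: [0.0, 0.999, 0.035, 0.001]
force: [0.9, -0.6, -0.8]
grip_width: 0.0853
grasp_force: 0.0
11.55 [ 530.3 -260.2   94.7] [0.    0.999 0.035 0.001] w 85.3 F 0.0 [ 0.9 -0.6 -0.8]
(np.float64(538.8740525425968), np.float64(-10.575612033518166), np.float64(0.06817384472502194), np.float64(-124.98091888427734))
[595.5 -60.7]
[596.8 -56.1]
```

Yellow plate measures ≈ (596,-58.5) against (595,-59). Next, the red plate at (498,-386).

```bash
python3 -m crank '-11 -40 0 0 0 0 85;-11 -40 0 0 0 0 85;-11 -30 -10 0 0 0 85;0 -18 -20 0 0 0 85;0 0 -20 0 0 0 85;0 0 -15 0 0 0 85;0 0 0 0 0 0 85;0 0 0 0 0 0 85'
```

```text
clock: 12.75
tool_pos: [0.4983, -0.3855, 0.0288]
orientation: [-0.0, 0.999, 0.035, -0.0]
force: [-0.6, 0.3, -0.2]
grip_width: 0.0852
grasp_force: 0.0
```

```bash
python3 -m crank '0 0 -10 0 0 0 85;0 0 -8 0 0 0 85;0 0 -5 0 0 0 85;0 0 -2 0 0 0 85;0 0 0 0 0 0 76;0 0 0 0 0 0 70;0 0 0 0 0 0 65;0 0 0 0 0 0 61' 12
python3 -m crank '0 0 0 0 0 0 55;0 0 0 0 0 0 55;0 0 0 0 0 0 55;0 0 0 0 0 0 55;0 0 0 0 0 0 55;0 0 0 0 0 0 55;0 0 0 0 0 0 55;0 0 0 0 0 0 55'
```

```text
clock: 13.55
tool_pos: [0.4979, -0.3866, 0.004]
orientation: [0.0, 0.999, 0.034, 0.0]
force: [0.2, -0.4, -0.3]
grip_width: 0.0615
grasp_force: 0.2
clock: 14.35
tool_pos: [0.4979, -0.3866, 0.0038]
orientation: [0.0, 0.999, 0.034, 0.0]
force: [-0.7, 1.0, 4.3]
grip_width: 0.0599
grasp_force: 12.0
```

```bash
python3 -m crank '0 0 5 0 0 0 55;0 0 15 0 0 0 55;0 0 20 0 0 0 55;0 20 15 0 0 0 55;-2 40 5 0 0 0 55;-2 40 0 0 0 0 55;-2 40 0 0 0 0 55;-2 40 0 0 0 0 55'
python3 -m crank '0 40 0 0 0 0 55;0 40 0 0 0 0 55;0 30 0 0 0 0 55;0 20 0 0 0 0 55;0 10 -15 0 0 0 55;0 0 -20 0 0 0 55;0 0 0 0 0 0 55;0 0 0 0 0 0 55'
```

```text
clock: 15.15
tool_pos: [0.4898, -0.2052, 0.0646]
orientation: [0.0, 0.999, 0.034, 0.001]
force: [0.0, 1.2, -1.4]
grip_width: 0.0594
grasp_force: 12.0
clock: 15.95
tool_pos: [0.4899, -0.0666, 0.0293]
orientation: [0.0, 0.999, 0.034, 0.0]
force: [-0.6, -0.1, 0.1]
grip_width: 0.0597
grasp_force: 12.0
```

```bash
python3 -m crank '0 0.5 -6 0 0 0 55;0 0 -6 0 0 0 55;0 0 -3 0 0 0 55;0 0 -2 0 0 0 55;0 0 -1 0 0 0 55;0 0 -1 0 0 0 55;0 0 -0.5 0 0 0 55;0 0 -0.5 0 0 0 55'
python3 -m crank '0 0 0 0 0 0 55;0 0 0 0 0 0 55;0 0 0 0 0 0 61;0 0 0 0 0 0 64;0 0 0 0 0 0 70;0 0 0 0 0 0 76;0 0 0 0 0 0 76;0 0 0 0 0 0 76'
python3 -m crank '0 0 10 0 0 0 76;0 0 25 0 0 0 76;0 0 30 0 0 0 76;0 20 30 0 0 0 70;15 40 10 0 0 0 60;15 40 0 0 0 0 60;15 40 0 0 0 0 60;15 40 0 0 0 0 60'
python3 -m crank '15 40 0 0 0 0 60;15 40 0 0 0 0 60;15 40 0 0 0 0 60;5 40 0 0 0 0 60;0 20 0 0 0 0 60;0 0 0 0 0 0 60;0 0 0 0 0 0 60;0 0 0 0 0 0 60'
python3 - <<'E'
from h import *
st()
for n in("top","side"):
    p=cams.camera(n);q=p
    for m in((595,-59,12),(490,-66,12)):
        d=near(p,PL,proj(p,m),15)
        if d: print(n,fit(p,PLATE,d["pixels"],0,0,5).round(1))
    d=near(p,["sample_vial","empty_vial"],proj(p,(598.5,298,30)),18)
    if d: print("vial",fit(p,VIAL,d["pixels"],0).round(1))
E
```

```text
clock: 16.75
tool_pos: [0.4899, -0.066, 0.0088]
orientation: [0.0, 0.999, 0.034, 0.0]
force: [-1.7, 0.3, 4.8]
grip_width: 0.0597
grasp_force: 12.0
clock: 17.55
tool_pos: [0.4898, -0.066, 0.0086]
orientation: [-0.0, 0.999, 0.034, 0.0]
force: [-0.1, -0.9, -0.4]
grip_width: 0.0755
grasp_force: 0.0
clock: 18.35
tool_pos: [0.5504, 0.1157, 0.1148]
orientation: [0.0, 0.999, 0.034, 0.001]
force: [0.8, -1.2, 0.1]
grip_width: 0.0601
grasp_force: 0.0
clock: 19.15
tool_pos: [0.5998, 0.2924, 0.1138]
orientation: [0.0, 0.999, 0.034, -0.0]
force: [0.0, -0.5, -0.7]
grip_width: 0.0601
grasp_force: 0.0
19.15 [599.8 292.4 113.8] [ 0.     0.999  0.034 -0.   ] w 60.1 F 0.0 [ 0.  -0.5 -0.7]
top [596.  -60.6]
top [489.1 -69. ]
vial [593.  296.1]
side [589.5 -57. ]
side [491.1 -65.9]
vial [598.5 298.4]
```

```bash
python3 -m crank '-1 5.5 -25 0 0 0 60;0 0 -25 0 0 0 60;0 0 -25 0 0 0 60;0 0 -15 0 0 0 60;0 0 -10 0 0 0 60;0 0 -4 0 0 0 50;0 0 0 0 0 0 40;0 0 0 0 0 0 34' 12
python3 -m crank '0 0 0 0 0 0 30;0 0 0 0 0 0 25;0 0 0 0 0 0 23;0 0 0 0 0 0 23;0 0 0 0 0 0 23;0 0 0 0 0 0 23;0 0 0 0 0 0 23;0 0 0 0 0 0 23'
```

```text
clock: 20.85
tool_pos: [0.5997, 0.2998, 0.0109]
orientation: [-0.0, 0.999, 0.034, 0.001]
force: [0.6, -0.6, 0.1]
grip_width: 0.0385
grasp_force: 0.0
clock: 21.65
tool_pos: [0.5996, 0.2997, 0.0107]
orientation: [-0.0, 0.999, 0.034, 0.001]
force: [-0.6, -0.2, 5.4]
grip_width: 0.0277
grasp_force: 12.0
```

```bash
python3 -m crank '0 0 5 0 0 0 23;0 0 15 0 0 0 23;-5 -15 20 0 0 0 23;-15 -30 10 0 0 0 23;-15 -35 0 0 0 0 23;-15 -35 0 0 0 0 23;-15 -35 0 0 0 0 23;-15 -35 0 0 0 0 23'
python3 -m crank '-15 -35 0 0 0 0 23;-15 -25 0 0 0 0 23;-5 -16 0 0 0 0 23;0 0 0 0 0 0 23;0 0 -15 0 0 0 23;0 0 -15 0 0 0 23;0 0 0 0 0 0 23;0 0 0 0 0 0 23'
python3 - <<'E'
from h import *
st();p=cams.camera("side");cv2.imwrite("pics/s2.png",cv2.resize(p["pixels"][140:300,220:420],None,fx=4,fy=3.75,interpolation=cv2.INTER_CUBIC)[:,:,::-1])
d=near(p,["sample_vial","empty_vial"],proj(p,(484,39,50)),25)
if d: print(fit(p,VIAL,d["pixels"],0,0,20).round(1))
E
```

```text
clock: 22.45
tool_pos: [0.5182, 0.1134, 0.0604]
orientation: [0.0, 0.999, 0.035, 0.0]
force: [0.7, -0.1, -0.7]
grip_width: 0.0278
grasp_force: 12.0
clock: 23.25
tool_pos: [0.484, 0.0391, 0.03]
orientation: [-0.0, 0.999, 0.035, 0.0]
force: [-0.4, -0.1, -0.5]
grip_width: 0.0275
grasp_force: 12.0
23.25 [484.   39.1  30. ] [-0.     0.999  0.035  0.   ] w 27.5 F 12.0 [-0.4 -0.1 -0.5]
```

View pics/s2.png

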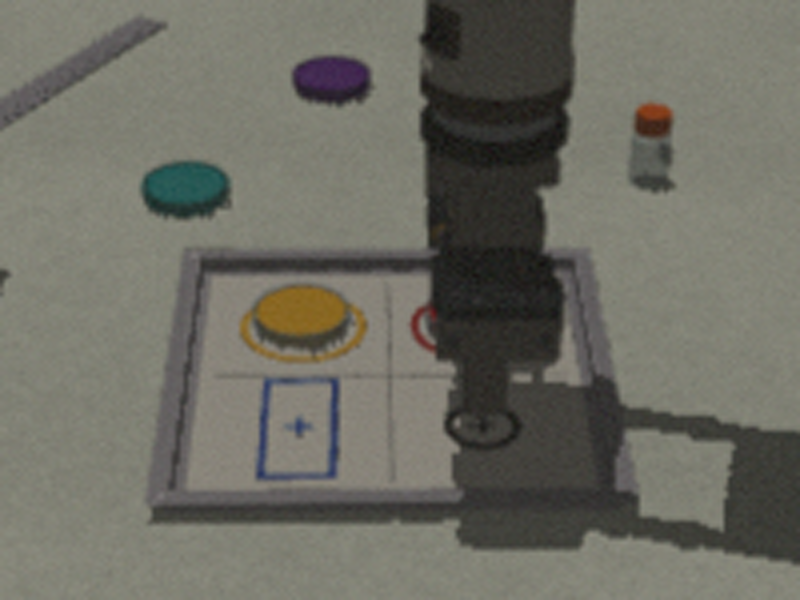

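The vial is held upright over the black ring (482,427 in the crop), and the yellow plate sits well inside its ring.

```bash
python3 -m crank '0 0 -5 0 0 0 23;0 0 -4 0 0 0 23;0 0 -2 0 0 0 23;0 0 -1 0 0 0 23;0 0 -1 0 0 0 23;0 0 -1 0 0 0 23;0 0 -0.5 0 0 0 23;0 0 0 0 0 0 23'
python3 -m crank '0 0 0 0 0 0 23;0 0 0 0 0 0 28.5;0 0 0 0 0 0 31;0 0 0 0 0 0 36;0 0 0 0 0 0 44;0 0 0 0 0 0 50;0 0 0 0 0 0 50;0 0 0 0 0 0 50'
python3 -m crank '0 0 10 0 0 0 50;0 0 25 0 0 0 50;0 0 30 0 0 0 50;0 0 30 0 0 0 50;-10 20 10 0 0 -0.1 60;-20 40 0 0 0 -0.12 60;-20 40 0 0 0 -0.12 60;-20 40 0 0 0 -0.12 60'
python3 -m crank '-20 40 0 0 0 -0.12 60;-13 40 -10 0 0 -0.12 60;0 9 -20 0 0 -0.12 60;0 0 -20 0 0 -0.12 60;0 0 0 0 0 0 60;0 0 0 0 0 0 60;0 0 0 0 0 0 60;0 0 0 0 0 0 60'
python3 - <<'E'
from h import *
st();s=telemetry.sense();print(s["joint_positions"].round(2))
R=cv2.Rodrigues(np.zeros(3))[0]
w,x,y,z=s["orientation"];print("ydir deg",np.degrees(np.arctan2(1-2*(x*x+z*z),2*(x*y-w*z))))
p=cams.camera("top");cv2.imwrite("pics/t3.png",cv2.resize(p["pixels"][150:350,110:430],None,fx=2.5,fy=2.5,interpolation=cv2.INTER_CUBIC)[:,:,::-1])
d=near(p,["sample_vial","empty_vial"],proj(p,(484,39,40)),15)
if d: print(fit(p,VIAL,d["pixels"],0,0,5).round(1))
p=cams.camera("side");d=near(p,["slide_box"],proj(p,(381,268,10)),15)
if d: print(d["pixels"].sum(),fit(p,BOX,d["pixels"],0,np.radians(39.5)).round(1))
d=near(p,["sample_vial","empty_vial"],proj(p,(484,39,40)),15)
if d: print(fit(p,VIAL,d["pixels"],0,0,5).round(1))
E
```

```text
clock: 24.2
tool_pos: [0.4839, 0.0385, 0.0157]
orientation: [0.0, 0.999, 0.034, -0.0]
force: [-1.7, -0.4, 4.6]
grip_width: 0.0275
grasp_force: 12.0
clock: 25.0
tool_pos: [0.4837, 0.0386, 0.0151]
orientation: [-0.0, 0.999, 0.034, -0.0]
force: [0.4, -0.4, -0.6]
grip_width: 0.05
grasp_force: 0.0
clock: 25.8
tool_pos: [0.4132, 0.1798, 0.1212]
orientation: [-0.0, 0.98, -0.197, 0.001]
force: [1.5, -0.1, -0.4]
grip_width: 0.0601
grasp_force: 0.0
clock: 26.6
tool_pos: [0.3819, 0.2676, 0.0714]
orientation: [-0.001, 0.907, -0.422, 0.001]
force: [0.3, 0.3, 0.6]
grip_width: 0.0602
grasp_force: 0.0
26.6 [381.9 267.6  71.4] [-0.001  0.907 -0.422  0.001] w 60.2 F 0.0 [0.3 0.3 0.6]
[0.35 0.04 2.03 0.   1.07 2.79]
ydir deg -139.89013507229325
[482.7  35.7]
750 [379.1 272.6]
[482.7  37.4]
```

View pics/t3.png

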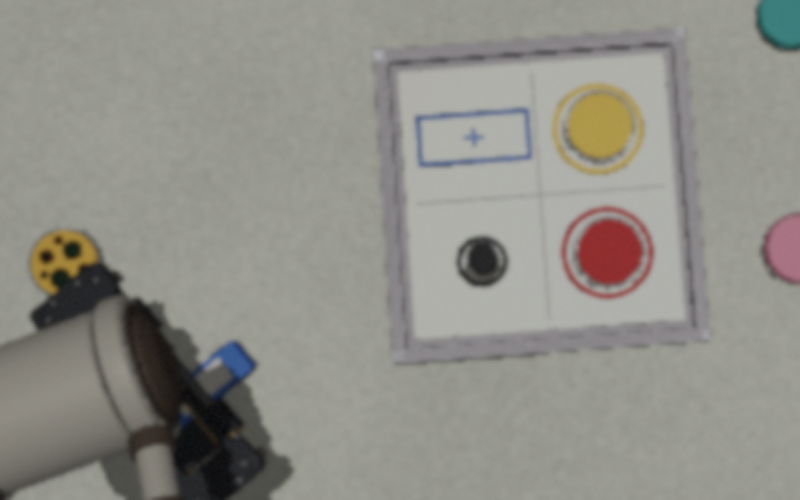

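Yellow, red and black items stand centred in their rings. The gripper is over the box and joint 6 is at 2.79, near its limit of 3, so I turn back half a turn, which gives the same grasp and frees the placing turn.

```bash
python3 -m crank '0 0 0 0 0 0.14 60;0 0 0 0 0 0.14 60;0 0 0 0 0 0.14 60;0 0 0 0 0 0.14 60;0 0 0 0 0 0.14 60;0 0 0 0 0 0.14 60;0 0 0 0 0 0.14 60;0 0 0 0 0 0.14 60'
python3 -m crank '0 0 0 0 0 0.14 60;0 0 0 0 0 0.14 60;0 0 0 0 0 0.14 60;0 0 0 0 0 0.14 60;0 0 0 0 0 0.14 60;0 0 0 0 0 0.14 60;0 0 0 0 0 0.14 60;0 0 0 0 0 0.14 60'
python3 -m crank '0 0 0 0 0 0.14 60;0 0 0 0 0 0.14 60;0 0 0 0 0 0.14 60;0 0 0 0 0 0.14 60;0 0 0 0 0 0.14 60;0 0 0 0 0 0.14 60;0 0 0 0 0 0.05 60;0 0 0 0 0 0 60'
python3 - <<'E'
from h import *
st();s=telemetry.sense();print(s["joint_positions"].round(2))
w,x,y,z=s["orientation"];print("ydir deg",np.degrees(np.arctan2(1-2*(x*x+z*z),2*(x*y-w*z))))
E
```

```text
clock: 27.75
tool_pos: [0.3807, 0.2675, 0.0701]
orientation: [0.0, 0.992, 0.127, -0.0]
force: [-0.3, -0.5, -0.4]
grip_width: 0.0596
grasp_force: 0.0
clock: 28.55
tool_pos: [0.3808, 0.2675, 0.0701]
orientation: [-0.0, 0.773, 0.635, -0.0]
force: [0.0, -0.1, 1.2]
grip_width: 0.06
grasp_force: 0.0
clock: 29.35
tool_pos: [0.3808, 0.2675, 0.0701]
orientation: [-0.0, 0.427, 0.904, -0.0]
force: [0.2, 0.4, 0.3]
grip_width: 0.0602
grasp_force: 0.0
29.35 [380.8 267.5  70.1] [-0.     0.427  0.904 -0.   ] w 60.2 F 0.0 [0.2 0.4 0.3]
[ 0.35  0.04  2.03 -0.    1.07 -0.34]
ydir deg 39.427115937714156
```

```bash
python3 -m crank '0 0 -20 0 0 0 60;0 0 -20 0 0 0 60;0 0 -14 0 0 0 60;0 0 -8 0 0 0 60;0 0 -4 0 0 0 60;0 0 0 0 0 0 50;0 0 0 0 0 0 42;0 0 0 0 0 0 36' 15
python3 -m crank '0 0 0 0 0 0 32;0 0 0 0 0 0 28;0 0 0 0 0 0 25;0 0 0 0 0 0 25;0 0 0 0 0 0 25;0 0 0 0 0 0 25;0 0 0 0 0 0 25;0 0 0 0 0 0 25'
```

```text
clock: 30.15
tool_pos: [0.3814, 0.2678, 0.0048]
orientation: [0.001, 0.427, 0.904, 0.001]
force: [-0.1, 0.6, -0.1]
grip_width: 0.0381
grasp_force: 0.0
clock: 30.95
tool_pos: [0.3812, 0.2677, 0.0046]
orientation: [0.0, 0.427, 0.904, 0.0]
force: [-1.1, -0.1, 5.2]
grip_width: 0.0291
grasp_force: 15.0
```

```bash
python3 -m crank '0 0 5 0 0 0 25;0 0 15 0 0 0 25;0 0 25 0 0 0 25;10 -10 20 0 0 -0.07 25;25 -25 10 0 0 -0.09 25;25 -25 0 0 0 -0.09 25;25 -25 0 0 0 -0.09 25;25 -25 0 0 0 -0.09 25'
python3 -m crank '25 -25 0 0 0 -0.09 25;25 -25 0 0 0 -0.09 25;25 -28 0 0 0 -0.012 25;15 -23 0 0 0 0 25;7 -11 0 0 0 0 25;0 0 -20 0 0 0 25;0 0 -20 0 0 0 25;0 0 0 0 0 0 25'
python3 - <<'E'
from h import *
st();s=telemetry.sense()
w,x,y,z=s["orientation"];print("ydir deg",np.degrees(np.arctan2(1-2*(x*x+z*z),2*(x*y-w*z))))
p=cams.camera("side");cv2.imwrite("pics/s4.png",cv2.resize(p["pixels"][140:300,220:420],None,fx=4,fy=3.75,interpolation=cv2.INTER_CUBIC)[:,:,::-1])
d=near(p,["slide_box"],proj(p,(588,46,s["tool_pos"][2]*1000+4)),15)
if d: print(d["pixels"].sum(),fit(p,BOX,d["pixels"],0,.068,s["tool_pos"][2]*1000-4.6).round(1))
E
```

```text
clock: 31.75
tool_pos: [0.4913, 0.1564, 0.0791]
orientation: [-0.0, 0.612, 0.791, -0.0]
force: [-0.1, 0.3, -0.3]
grip_width: 0.0292
grasp_force: 15.0
clock: 32.55
tool_pos: [0.5844, 0.0464, 0.0359]
orientation: [-0.003, 0.683, 0.73, -0.002]
force: [-0.8, 1.0, 0.1]
grip_width: 0.0298
grasp_force: 15.0
32.55 [584.4  46.4  35.9] [-0.003  0.683  0.73  -0.002] w 29.8 F 15.0 [-0.8  1.   0.1]
ydir deg 3.7953976273285814
```

View pics/s4.png

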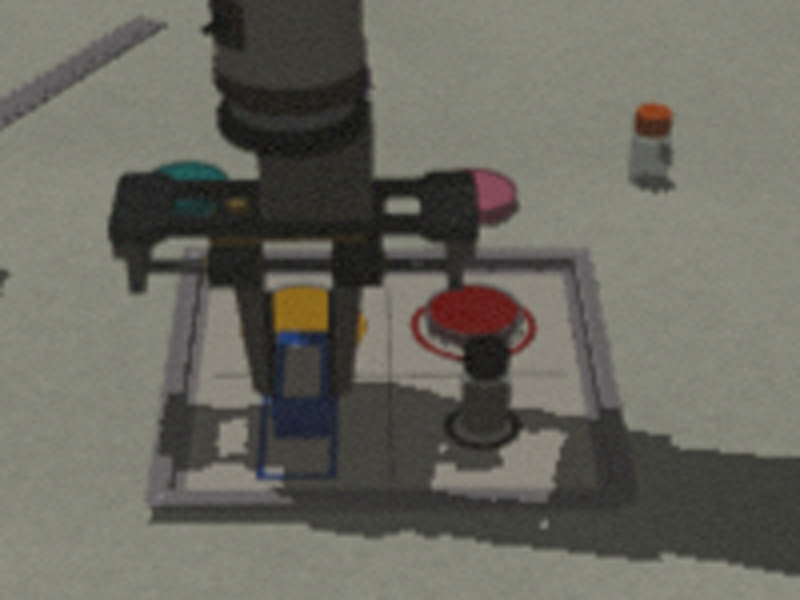

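The box is held, lined up above the blue outline; the plates and vial are undisturbed. I let it settle and read again.

```bash
python3 -m crank '0 0 -10 0 0 0 25;0 0 0 0 0 0 25;0 0 0 0 0 0 25;0 0 0 0 0 0 25;0 0 0 0 0 0 25;0 0 0 0 0 0 25;0 0 0 0 0 0 25;0 0 0 0 0 0 25'
python3 - <<'E'
from h import *
st();s=telemetry.sense()
w,x,y,z=s["orientation"];print("ydir deg",np.degrees(np.arctan2(1-2*(x*x+z*z),2*(x*y-w*z))))
p=cams.camera("side")
for d in cams.regions_of(p,"slide_box")[:2]: print(d["p"],d["position"],d["pixels"].sum(),fit(p,BOX,d["pixels"],0,.068,s["tool_pos"][2]*1000-4.6).round(1))
E
```

```text
clock: 33.45
tool_pos: [0.5878, 0.0455, 0.0292]
orientation: [0.0, 0.683, 0.73, 0.0]
force: [0.5, 0.0, -0.4]
grip_width: 0.0298
grasp_force: 15.0
33.45 [587.8  45.5  29.2] [0.    0.683 0.73  0.   ] w 29.8 F 15.0 [ 0.5  0.  -0.4]
ydir deg 3.7782041673689744
0.86 [294.4, 247.0] 386 [588.3  49.9]
```

```bash
python3 -m crank '0 0 -6 0 0 0 25;0 0 -6 0 0 0 25;0 0 -3 0 0 0 25;0 0 -2 0 0 0 25;0 0 -1 0 0 0 25;0 0 -1 0 0 0 25;0 0 -0.5 0 0 0 25;0 0 0 0 0 0 25'
python3 -m crank '0 0 0 0 0 0 25;0 0 0 0 0 0 30.5;0 0 0 0 0 0 33;0 0 0 0 0 0 38;0 0 0 0 0 0 44;0 0 0 0 0 0 48;0 0 0 0 0 0 48;0 0 0 0 0 0 48'
python3 -m crank '0 0 10 0 0 0 48;0 0 25 0 0 0 48;0 0 30 0 0 0 48;0 0 30 0 0 0 48;0 40 20 0 0 0 48;-10 40 0 0 0 0 48;-20 40 0 0 0 0 48;-20 40 0 0 0 0 48'
python3 -m crank '-20 40 0 0 0 0 48;-20 40 0 0 0 0 48;-20 40 0 0 0 0 48;-20 20 0 0 0 0 48;0 0 0 0 0 0 48;0 0 0 0 0 0 48;0 0 0 0 0 0 48;0 0 0 0 0 0 48'
python3 - <<'E'
from h import *
st()
for n in("top","side"):
    p=cams.camera(n)
    cv2.imwrite(f"pics/{n}5.png",cv2.resize(p["pixels"][150:310,240:440] if n=="top" else p["pixels"][140:300,220:420],None,fx=4,fy=3.75,interpolation=cv2.INTER_CUBIC)[:,:,::-1])
    for nm,N,M,m in(("y",PL,PLATE,(595,-59,12)),("r",PL,PLATE,(490,-66,12)),("v",["sample_vial","empty_vial"],VIAL,(483,39,40)),("b",["slide_box"],BOX,(588,46,14))):
        d=near(p,N,proj(p,m),15)
        if d: print(n,nm,fit(p,M,d["pixels"],0,.068,5).round(1))
        if d and nm=="b":
            r=cv2.boxPoints(cv2.minAreaRect(np.argwhere(d["pixels"])[:,::-1].astype(np.float32)));b=np.array([world(p,q,.018) for q in r]);v=max(b[1]-b[0],b[2]-b[1],key=np.linalg.norm);print(np.degrees(np.arctan2(v[1],v[0])))
E
```

```text
clock: 34.35
tool_pos: [0.5879, 0.0455, 0.0097]
orientation: [0.0, 0.683, 0.73, 0.0]
force: [-0.6, 0.0, -0.6]
grip_width: 0.0297
grasp_force: 15.0
clock: 35.15
tool_pos: [0.5878, 0.0455, 0.0096]
orientation: [-0.0, 0.683, 0.73, -0.0]
force: [0.5, -0.1, -0.1]
grip_width: 0.048
grasp_force: 0.0
clock: 35.95
tool_pos: [0.5375, 0.207, 0.1258]
orientation: [0.0, 0.684, 0.73, 0.001]
force: [0.5, 1.3, 0.2]
grip_width: 0.0482
grasp_force: 0.0
clock: 36.75
tool_pos: [0.4587, 0.3446, 0.1248]
orientation: [0.0, 0.684, 0.729, 0.0]
force: [1.8, 0.3, -0.1]
grip_width: 0.048
grasp_force: 0.0
36.75 [458.7 344.6 124.8] [0.    0.684 0.729 0.   ] w 48.0 F 0.0 [ 1.8  0.3 -0.1]
top y [595.5 -61.3]
top r [490.5 -68. ]
top v [482.4  36.1]
top b [588.2  44.3]
-85.27323544646998
side y [595.8 -57. ]
side v [484.6  22.5]
side b [595.2  46.3]
-91.84223466817231
```

View pics/top5.png

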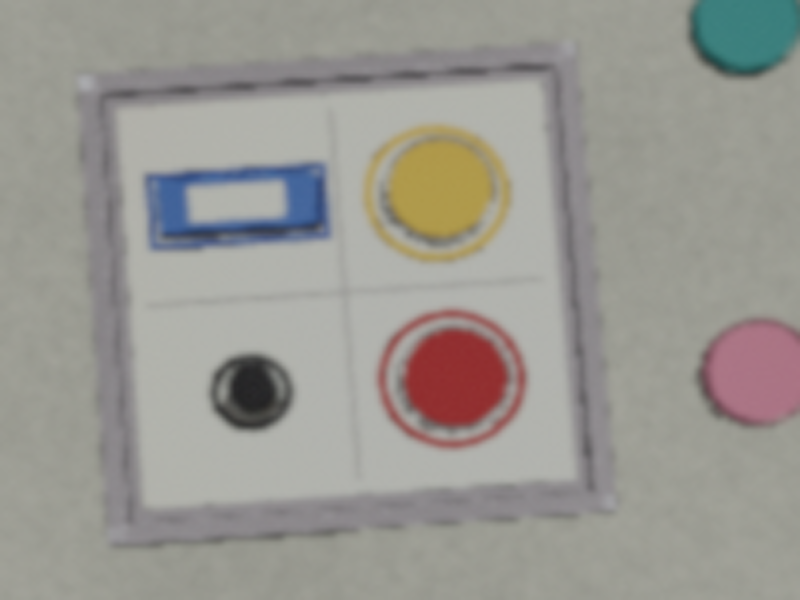

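View pics/side5.png

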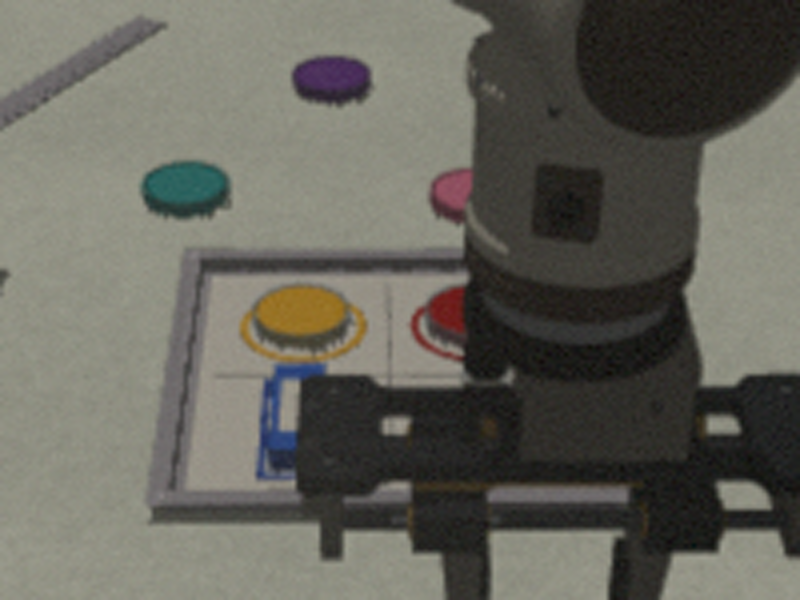

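The top view shows each item within its own mark, with the box parallel to its outline. The side view is partly hidden by the arm. One fine check of the vial follows, with the arm moved away from the side camera's view.

```bash
python3 -m crank '-20 10 10 0 0 0 48;-20 10 10 0 0 0 48;-20 10 10 0 0 0 48;-20 0 10 0 0 0 48;-20 0 0 0 0 0 48;0 0 0 0 0 0 48;0 0 0 0 0 0 48;0 0 0 0 0 0 48'
python3 - <<'E'
from h import *
for n in("top","side"):
    p=cams.camera(n);u=proj(p,(483,39,65));g=p["pixels"].max(2).astype(int)
    x0,y0=np.round(u).astype(int);c=g[y0-12:y0+13,x0-12:x0+13]
    w=np.clip(95-c,0,60)
    yy,xx=np.mgrid[-12:13,-12:13];w=w*(np.hypot(xx,yy)<8)
    c=np.array([(w*xx).sum(),(w*yy).sum()])/w.sum()+[x0,y0]
    z=.065 if n=="top" else .058
    print(n,"cap",c,world(p,c,z).round(1),"ring now",[pts(np.array([[*LAY["mark_black"],5.]]),*tray(p,(539,-10))[:3])[0].round(1)])
    for nm,N,M,m in(("r",PL,PLATE,(490,-66,12)),("v",["sample_vial","empty_vial"],VIAL,(483,39,40)),("b",["slide_box"],BOX,(588,46,14))):
        d=near(p,N,proj(p,m),15)
        if d: print(n,nm,fit(p,M,d["pixels"],0,.068,5).round(1))
E
```

```text
clock: 38.55
tool_pos: [0.3585, 0.3754, 0.1645]
orientation: [0.0, 0.684, 0.73, 0.0]
force: [-0.5, -0.5, 0.1]
grip_width: 0.0481
grasp_force: 0.0
top cap [302.32308359 252.64804389] [482.3  36.4] ring now [array([482.8,  38.4,   5. ])]
top r [490.3 -68. ]
top v [482.7  36. ]
top b [588.2  43.6]
side cap [340.96688635 233.8117666 ] [483.7  36.9] ring now [array([483.2,  41.6,   5. ])]
side r [492.4 -66.9]
side v [483.1  39. ]
side b [588.2  47.8]
```

```bash
python3 -c "
from plant import job
print(job.finish_job())"
```

```text
the job is handed in; nothing more can be done
None
```

The job is handed in: the yellow plate, red plate, sample vial and slide box stand on their own marks, each measured within about 2 mm of centre, at about 39 s of the 99 s; I never reached for the mouldy plate or the orange-capped vial.

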